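Slide the glued phone under the UV lamp and start the cure

TASK

The back glass of the phone has just been glued. Push the tray along its rail until it clicks into its stop under the UV lamp and not past it, then press the lamp's start button right down and let go. Nothing needs picking up: a fingertip does it all. Do not touch or lift the phone, and leave the other things on the bench as they are.

Things in the scene. Friction and masses are not known exactly. Their poses are not given: they have to be found in the camera images.
- station: White and grey UV curing unit, fixed on the bench. Origin at bench height on the slide rail's centre line; +x: the way the tray is pushed (to the lamp), +y: left of it, z up. In this frame its base plate, 8 mm thick, spans x -90 to 300, y -85 to 150 mm; end blocks, 24 mm high, stand at x -82 and 292; the white control box spans x 25 to 145, y 75 to 145, up to z 44 mm.
- lamp (a point): Centre of the underside of the white lamp head, over the rail, 82 mm above the bench, at x 175 mm in the station's frame. The head is 24 mm thick (top at 106 mm), spans 60 mm to either side of here along the rail, 55 mm to the right and 145 mm to the left, where its mast stands. The tray's nest is right below this point when at the stop. Axes as the station's.
- push_face (a point): Centre of the rear face of the tray's upright push plate, where the fingertips push along the station's +x: flat aluminium, 90 mm wide, 32 to 78 mm above the bench. This point is 55 mm above the bench and 120 mm behind the nest's centre. Behind it all is free above 30 mm from the bench. Moves with the tray; axes as the station's.
- stop_pins (a point): Point between two dark steel pins (8 mm thick, 13 mm apart) across the strip at the base's right (-y) edge, 25 mm above the bench. At the stop a sprung ball in the dark block on the tray's right side (90 mm behind the nest) sits between them. Click: 13 mm short of it the push rises to about 7 N; 6.5 mm short it drops to nothing and the tray jumps in by itself. An equal bump lies just beyond.
- nest (a point): Centre of the sliding tray's phone nest, on its deck, 32 mm above the bench. Lips 6 mm high ring the phone. Moves with the tray, only along the rail, +x to the lamp. It starts 65 to 115 mm short of the stop; at the stop it is right below the lamp point (same x and y). The rail ends at least 15 mm beyond. Axes as the station's. The tray runs with about 1.5 N of friction.
- start_top (a point): Centre of the top of the start button, a black round push button 24 mm across in a grey ring on top of the control box, left of the rail (the larger control, nearer the robot than a small knob), about 66 mm above the bench. Pressed straight down. Moves with the button.
- start (a joint): Travel of the start button in m: 0 up, 0.006 fully down (about 5 N, sprung back when let go).
- phone: The phone, 147 x 71.5 x 8 mm, 145 to 220 g, loose in the nest with its glass back up and 2 mm of play. Rides with the tray; not to be touched. Origin at the centre of its underside.
- flux_jar: Small screw-top jar, 42 mm across, 42 mm high, standing right of the station; a bystander. Origin under its centre.
- paste_jar: Slightly larger screw-top jar, 48 mm across, 50 mm high, right of the station; a bystander. Origin under its centre.
- gun: Adhesive dispensing gun lying on its side left of the station, about 330 mm long, 38 mm high, with its handle towards the station; a bystander. Origin under its housing.

How it is judged:
By the outcome, as a careful person would: the job done as asked, in the order asked, and still so for the second after the job is handed in, with the robot touching nothing.
It also fails if it takes over 67 s, if anything falls off the work surface, if the arm or the gripper's body presses on something with over 40 N, if the wrist force passes 120 N, or if a joint passes its speed limit or range.

ROBOT

A 6-joint arm with a two-finger parallel gripper is mounted at the origin on the work surface. World frame = base frame: x ahead of the robot, y to its left, z up, the work surface at z = 0. Lengths are in mm, angles in rad, forces in N, time in s.
With the tool pointing down it reaches from about 250 to 725 mm from the base axis. Payload 4 kg.
Tool frame: the origin (TCP) lies midway between the tips of the shut fingers; the grasp point (between the pads) lies 19 mm behind it; x points along the fingers, z is the direction in which the jaws open and shut, and the axes are right-handed (so a half turn about x gives the same grasp; the last joint's range is limited). The gripper opens to 85 mm and grips with 20 to 120 N. Pads are 22 mm wide; open, the fingers measure 114 mm over their backs; the gripper's body (76 mm by 85 mm) begins 54 mm behind the grasp point. The pads swing forward as they close: fully open they stand 13 mm farther back than shut.
Start: joints at [1.335, 0.241, 0.005, 1.335, 0, 1.571], TCP at [116.809, 486.164, 231.306] pointing down, gripper open.
Joint ranges: [-2.72, 2.72], [-1.05, 1.87], [-1.09, 1.28], [-1.99, 2.15], [-1.42, 1.44], [-3.14, 3.14]. Speed limits (rad/s): [2.79, 2.79, 3.14, 3.14, 3.14, 3.14].

INTERFACE

Orientations are given as [roll, pitch, yaw] about the fixed x, y, z axes, in that order (R = Rz(yaw) Ry(pitch) Rx(roll)).
In Python, from plant import get_obs, get_image, camera_info, manip gives the robot as it stands.
- The arm moves only by the tool apply_moves, never from a script. Its argument "moves" is a list of rows, each a list of 3 entries, a list of its own where there are three numbers: the opening, from 0 (shut) to 1 (fully open), then the shift along the world's x, y, z in mm, then the turn about the world's z in rad. A call has exactly 10 rows; each row shifts and turns the commanded pose from where the row before left it; what a row does not reach is not made up. A row lasts 1/12 s, in which the tool goes at most 41.7 mm and 7.16 degrees, less where a joint would pass 70% of its speed; a pose out of reach is approached as far as the arm can. A call is refused whole if a number of a shift passes 41.7 or a number of a turn 0.125, either way. A call with a gripper value outside its range is refused whole. The fingers move at their own pace and stop on an object; "squeeze" is the grip in N (left out, the last holds). Time passes only in rows, so rows that do not move let the fingers close, or fill a call up. It gives the time, the measured TCP pose, the force and the opening at its end, in the units of the state.
- get_obs(): the state, without advancing time (a new reading comes with each control period).
- get_image(name): name is "scene" or "top"; returns the picture (420x560x3 uint8, blue, green, red); there is no depth.
- camera_info(name): a dict with "camera_matrix" (3x3 intrinsics, pixels), "distortion" ([k1, k2, p1, p2, k3] as OpenCV has them; the pictures are not rectified), "R" (3x3) and "t" (3): a world point X has camera coordinates R X + t. Camera axes: x right, y down, z forward; pixel columns grow to the right and rows downward; lengths in mm; the calibration is good to about 2 mm. A picture is of the moment at which its call begins. camera_info takes no time and is no camera call.
- manip.finish_job(): hands the job in, once; it reports no verdict.
The state is a dict: "time_s": time; "joint_pos": joint angles; "qd": joint speeds; "effort": joint torques, N m; "tool_pos": TCP position; "eef_rot": TCP orientation; "wrist_force": force on the tool from outside, world axes, zero at the start; "torque": the same for the moment, N m; "opening": finger opening in mm.
Only numpy, scipy, OpenCV 4.12 (cv2) and the standard library are available. Lean on these libraries where they do the work, as an engineer would, in place of code of your own. Each camera call takes 0.05 s, during which the arm holds its last target. There are 200 camera calls.

## Working session

There is one attempt and no reset: what is moved stays moved. The work goes in short steps, Python scripts to look and compute and a tool call to move; the robot and the scene stay as the last step left them, time stands still between calls to the robot, and variables do not carry over. Pictures are saved under pics/ and viewed, about 8 in all and at most 12, crops included, and the job is handed in when it is done.

Besides the shell and the picture viewer there is one more tool, called after "Emit:" as name(argument=value, ...) on one line, values as JSON. apply_moves: Moves the arm, as the interface text tells. Its arguments: {"type":"object","properties":{"moves":{"type":"array"},"squeeze":{"type":"number"}},"required":["moves"]}

```bash
mkdir -p pics; python3 - <<'E'
from plant import get_obs,get_image,camera_info
import cv2
for n in("scene","top"):
    cv2.imwrite(f"pics/{n}0.png",get_image(n)); c=camera_info(n); print(n,c)
print(get_obs())
E
```

```text
scene {'camera_matrix': array([[383.41225627,   0.        , 276.55363892],
       [  0.        , 383.41225627, 207.71532314],
       [  0.        ,   0.        ,   1.        ]]), 'distortion': array([0.03264821, 0.        , 0.        , 0.        , 0.        ]), 'R': array([[ 0.80125064,  0.59830293,  0.00556928],
       [ 0.33948402, -0.44693478, -0.82764721],
       [-0.49269465,  0.66504354, -0.56122106]]), 't': array([-554.39959551,  -76.60710451, 1105.52206157])}
top {'camera_matrix': array([[538.94421591,   0.        , 276.06696764],
       [  0.        , 538.94421591, 208.24400572],
       [  0.        ,   0.        ,   1.        ]]), 'distortion': array([-0.02831951,  0.        ,  0.        ,  0.        ,  0.        ]), 'R': array([[ 1.25397600e-02, -9.99919705e-01,  1.82684414e-03],
       [-9.84672701e-01, -1.26663592e-02, -1.73951821e-01],
       [ 1.73960993e-01,  3.82470519e-04, -9.84752470e-01]]), 't': array([  83.89662022,  614.7464918 , 1232.02414546])}
{'time_s': 0.1, 'joint_pos': array([ 1.33497529e+00,  2.41323544e-01,  3.88200948e-03,  1.33521078e+00,
       -3.35119731e-05,  1.57081776e+00]), 'qd': array([-1.00948447e-03, -8.66555793e-04,  1.23450554e-03,  8.43453122e-05,
        3.23310618e-04, -2.31122502e-04]), 'effort': array([-6.21261534e-04, -3.73137617e+01,  2.53010416e+01,  1.08581706e-02,
       -4.75273836e-06, -2.40534249e-06]), 'tool_pos': array([116.70004654, 485.61583158, 230.51782468]), 'eef_rot': array([-3.12351702,  1.56894004, -1.78856313]), 'wrist_force': array([-0.97213211,  0.47542762,  1.44807506]), 'torque': array([-0.04208163, -0.00918667, -0.04494115]), 'opening': 85.34610367579738}
```

View pics/scene0.png

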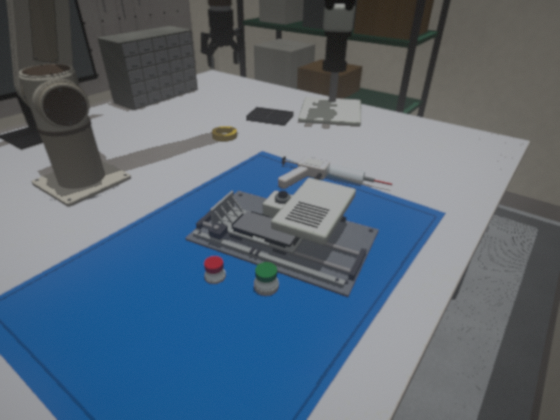

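View pics/top0.png

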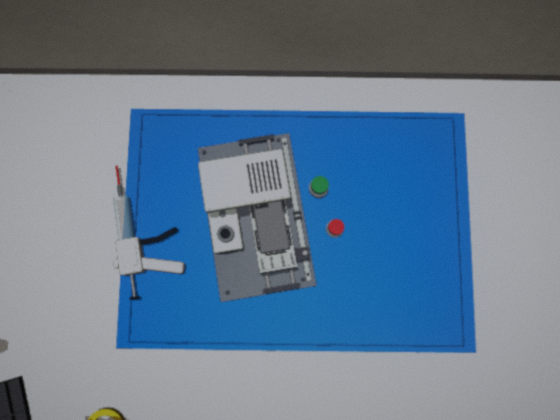

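Scene: the station is near (190–380, 160–285), with the tray at its near end and two jars in front. Top: base plate corners are about (221,300), (315,285), (288,133) and (199,148), the button is about (225,233), and the push plate is near row 260. Next I'll take enlarged crops for precise corners.

```bash
python3 - <<'E'
import cv2
t=cv2.imread("pics/top0.png")[125:310,190:330]; s=cv2.imread("pics/scene0.png")[170:290,180:390]
cv2.imwrite("pics/tc.png",cv2.convertScaleAbs(cv2.resize(t,None,fx=3.2,fy=3.2,interpolation=cv2.INTER_CUBIC),alpha=1.3))
cv2.imwrite("pics/sc.png",cv2.convertScaleAbs(cv2.resize(s,None,fx=3.8,fy=3.8,interpolation=cv2.INTER_CUBIC),alpha=1.3))
E
```

```text
(no output)
```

View pics/tc.png

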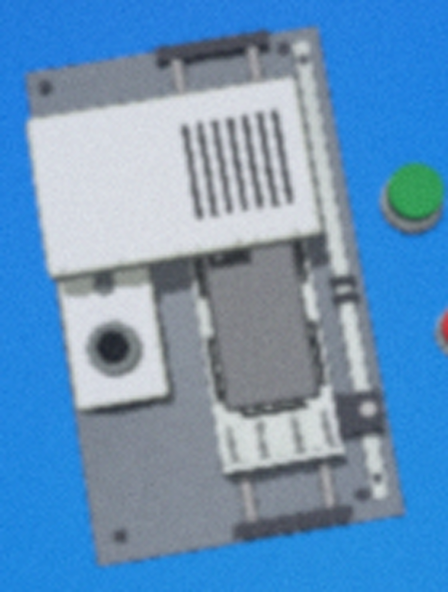

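View pics/sc.png

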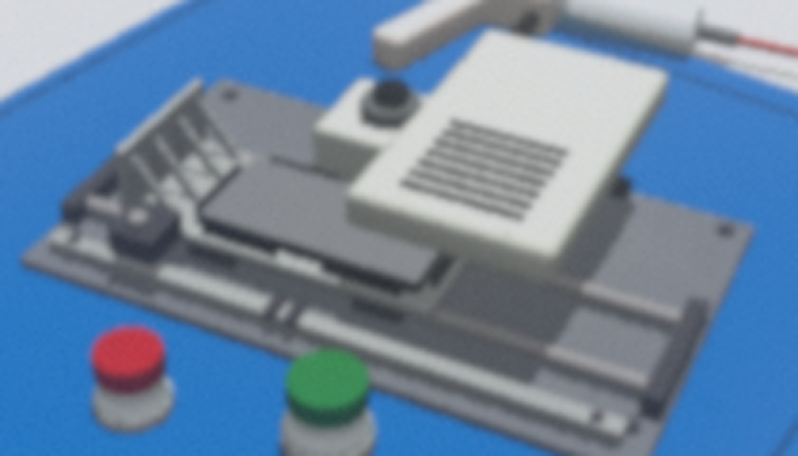

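The top crop (3.2x) shows base corners (101,565), (404,514), (316,27), (26,73), pins (345,289), ball block (360,412), button (112,347), and rear plate edge (222,474)–(344,458). In the scene crop (3.8x), the push plate's top edge runs (120,150)–(200,82), and the lamp head's top corners and the button (392,88) are clear. Now I'll fit the pose to these points.

```bash
cat >fit.py <<'E'
from plant import camera_info
import numpy as np,cv2
from scipy.optimize import least_squares
C={n:camera_info(n) for n in("top","scene")}
def proj(n,X):
    c=C[n];return cv2.projectPoints(np.float64(X).reshape(-1,1,3),cv2.Rodrigues(c["R"])[0],c["t"],c["camera_matrix"],c["distortion"])[0].reshape(-1,2)
def px(n,p): p=np.float64(p); return p/3.2+[190,125] if n=="top" else p/3.8+[180,170]
def crop(n,p): return (p-[190,125])*3.2 if n=="top" else (p-[180,170])*3.8
def W(q,X):
    X=np.float64(X).reshape(-1,3);c,s=np.cos(q[2]),np.sin(q[2])
    return X@np.array([[c,-s,0],[s,c,0],[0,0,1]]).T+[q[0],q[1],0]
T=[((-90,150,8),(101,565)),((-90,-85,8),(404,514)),((300,-85,8),(316,27)),((300,150,8),(26,73)),((25,145,44),(77,409)),((25,75,44),(168,396)),((235,145,106),(28,118)),((235,-55,106),(295,80)),((115,-55,106),(325,232)),((115,145,106),(50,277))]
S=[((-90,-85,8),(22,262)),((300,150,8),(754,226)),((115,145,106),(490,30)),((235,145,106),(667,72)),((115,-55,106),(348,195)),((235,-55,106),(555,243))]
D={"top":T,"scene":S}
def r(q): return np.concatenate([(proj(n,W(q,[a for a,_ in D[n]]))-px(n,[b for _,b in D[n]])).ravel() for n in D])
f=least_squares(r,[450,150,.16],loss="soft_l1");q=f.x
if __name__=="__main__":
    print(q.round(4));print(r(q).reshape(-1,2).round(1).tolist())
    b=least_squares(lambda b:np.concatenate([(proj(n,[[*b,66]])-px(n,[p])).ravel() for n,p in(("top",(112,347)),("scene",(390,88)))]),q[:2])
    print("button",b.x,b.fun.round(1)); c,s=np.cos(q[2]),np.sin(q[2])
    print("button in st",np.array([[c,s],[-s,c]])@(b.x-q[:2]))
    for s in(60,80,100,110):
        n=175-s
        print(s,*[(k,crop(k,proj(k,W(q,[(n-120,45,78),(n-120,-45,78),(n-120,45,32),(n-120,-45,32),(n+73,-36,40),(n-73,-36,40)]))).round().tolist()) for k in D])
    print("pins",crop("top",proj("top",W(q,[(85,-65,25)]))))
    print("pushline",W(q,[(-100,0,55),(0,0,55),(175,0,82)]).round(1))
E
python3 fit.py
```

```text
[5.075026e+02 9.032390e+01 1.807000e-01]
[[-0.8, 0.2], [0.8, -0.4], [0.5, -1.2], [-0.5, -0.6], [-0.1, 0.1], [0.7, -0.8], [-1.0, -0.5], [0.3, -2.5], [-0.2, -0.3], [-0.5, 0.0], [-1.7, -1.4], [-0.1, -0.8], [-1.5, -1.7], [0.6, -1.1], [-2.3, -1.6], [-0.6, 2.6]]
button [551.54506059 210.31465897] [ 0.2 -0.7 -0.5 -1. ]
button in st [ 64.89224907 110.12043871]
60 ('top', [[215.0, 423.0], [338.0, 402.0], [217.0, 428.0], [336.0, 408.0], [281.0, 159.0], [314.0, 347.0]]) ('scene', [[242.0, 90.0], [163.0, 164.0], [245.0, 151.0], [168.0, 228.0], [475.0, 304.0], [244.0, 230.0]])
80 ('top', [[220.0, 450.0], [343.0, 429.0], [221.0, 454.0], [341.0, 434.0], [285.0, 185.0], [318.0, 373.0]]) ('scene', [[214.0, 83.0], [133.0, 155.0], [218.0, 143.0], [140.0, 218.0], [441.0, 293.0], [214.0, 221.0]])
100 ('top', [[224.0, 478.0], [348.0, 457.0], [226.0, 481.0], [345.0, 461.0], [290.0, 210.0], [323.0, 400.0]]) ('scene', [[187.0, 75.0], [105.0, 147.0], [192.0, 135.0], [112.0, 209.0], [408.0, 283.0], [186.0, 212.0]])
110 ('top', [[226.0, 492.0], [350.0, 471.0], [228.0, 494.0], [348.0, 474.0], [292.0, 223.0], [325.0, 413.0]]) ('scene', [[174.0, 71.0], [91.0, 142.0], [179.0, 132.0], [98.0, 205.0], [392.0, 278.0], [171.0, 207.0]])
pins [[340.91728879 287.81189719]]
pushline [[409.1  72.3  55. ]
 [507.5  90.3  55. ]
 [679.7 121.8  82. ]]
```

```bash
python3 - <<'E'
from plant import get_obs
from fit import *
from scipy.spatial.transform import Rotation as Ro
o=get_obs();R=Ro.from_euler("xyz",o["eef_rot"]).as_matrix();print(R.round(3), np.arctan2(R[1,2],R[0,2]))
for x in(-85,-70,-60):print(x,W(q,[(x,0,50)]).round(1))
E
```

```text
[[-0.    -0.972  0.234]
 [-0.002  0.234  0.972]
 [-1.    -0.    -0.002]] 1.3349538592776038
-85 [[423.9  75.   50. ]]
-70 [[438.6  77.7  50. ]]
-60 [[448.5  79.5  50. ]]
```

Emit:
apply_moves(moves=[[0,[15,-20.6,-1.5],0.021],[0,[15,-20.6,-1.5],0.021],[0,[15,-20.6,-1.5],0.021],[0,[15,-20.6,-1.5],0.021],[0,[15,-20.6,-1.5],0.021],[0,[15,-20.6,-1.5],0.021],[0,[15,-20.6,-1.5],0.021],[0,[15,-20.6,-1.5],0.021],[0,[15,-20.6,-1.5],0.021],[0,[15,-20.6,-1.5],0.021]], squeeze=40)

```text
time_s: 0.93
tool_pos: [267.1, 278.9, 215.9]
eef_rot: [2.448, 1.57, -2.289]
wrist_force: [-0.3, -0.0, -0.9]
opening: 0.2
```

Emit:
apply_moves(moves=[[0,[15,-20.6,-1.5],0.021],[0,[15,-20.6,-1.5],0.021],[0,[15,-20.6,-1.5],0.021],[0,[15,-20.6,-1.5],0.021],[0,[15,-20.6,-1.5],0.021],[0,[15,-20.6,-1.5],0.021],[0,[15,-20.6,-1.5],0.021],[0,[15,-20.6,-1.5],0.021],[0,[15,-20.6,-1.5],0.021],[0,[13,-20.6,-1.5],0.021]])

```text
time_s: 1.77
tool_pos: [415.3, 72.9, 200.9]
eef_rot: [1.514, 1.57, -3.013]
wrist_force: [0.5, -0.0, 0.1]
opening: 0.4
```

```bash
python3 - <<'E'
from plant import get_obs
from fit import *
from scipy.spatial.transform import Rotation as Ro
o=get_obs();R=Ro.from_euler("xyz",o["eef_rot"]).as_matrix();print(np.arctan2(R[1,2],R[0,2]),o["tool_pos"],o["joint_pos"],o["wrist_force"])
p=o["tool_pos"];c,s=np.cos(q[2]),np.sin(q[2]);print(np.array([[c,s],[-s,c]])@(p[:2]-q[:2]))
E
```

```text
1.7557590937173722 [415.30463404  72.92365526 200.88747394] [ 1.73801989e-01  1.03706385e-01 -2.43236497e-01  1.22436596e+00
  2.33722425e-05 -1.11607912e-02] [ 0.50156654 -0.01574081  0.07883799]
[-93.8240055   -0.54523919]
```

Emit:
apply_moves(moves=[[0,[0,0,-16],0],[0,[0,0,-16],0],[0,[0,0,-16],0],[0,[0,0,-16],0],[0,[0,0,-16],0],[0,[0,0,-16],0],[0,[0,0,-16],0],[0,[0,0,-16],0],[0,[0,0,-14],0],[0,[0,0,-8],0]])

```text
time_s: 2.6
tool_pos: [413.3, 73.9, 49.5]
eef_rot: [1.556, 1.568, -2.972]
wrist_force: [-0.4, 0.1, -0.5]
opening: -0.1
```

Emit:
apply_moves(moves=[[0,[2.95,0.54,0],0],[0,[2.95,0.54,0],0],[0,[2.95,0.54,0],0],[0,[2.95,0.54,0],0],[0,[2.95,0.54,0],0],[0,[2.95,0.54,0],0],[0,[2.95,0.54,0],0],[0,[2.95,0.54,0],0],[0,[2.95,0.54,0],0],[0,[2.95,0.54,0],0]])

```text
time_s: 3.43
tool_pos: [444.6, 79.6, 51.3]
eef_rot: [-0.972, 1.571, 0.783]
wrist_force: [-0.8, -0.3, 0.7]
opening: -0.3
```

```bash
python3 - <<'E'
from plant import get_image,get_obs
import cv2
t=get_image("top")[125:310,190:330]; s=get_image("scene")[170:290,180:390]
t=cv2.resize(t,None,fx=3.2,fy=3.2,interpolation=3); s=cv2.resize(s,None,fx=3.8,fy=3.8,interpolation=3)
cv2.imwrite("pics/tc1.png",t);cv2.imwrite("pics/sc1.png",cv2.convertScaleAbs(s,alpha=1.3))
print(get_obs()["wrist_force"])
E
```

```text
[-0.31518181  0.15932738  0.09604817]
```

View pics/sc1.png

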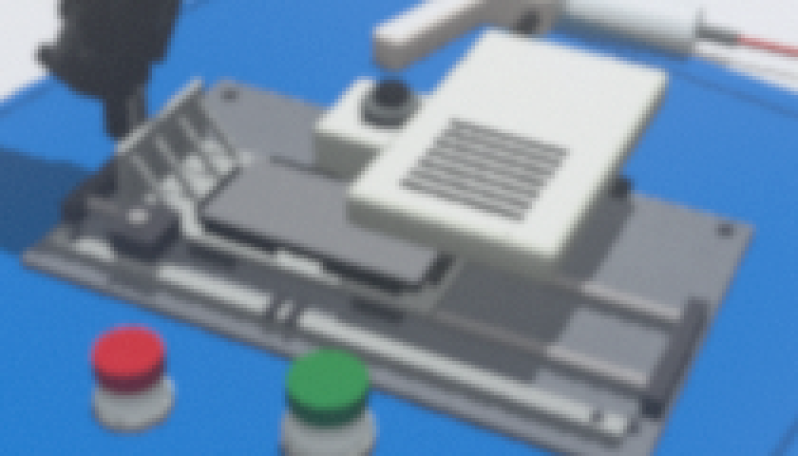

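The fingers are just behind the plate at about (125,110), not touching it yet. I'll move forward slowly.

Emit:
apply_moves(moves=[[0,[1.97,0.36,0],0],[0,[1.97,0.36,0],0],[0,[1.97,0.36,0],0],[0,[1.97,0.36,0],0],[0,[1.97,0.36,0],0],[0,[1.97,0.36,0],0],[0,[1.97,0.36,0],0],[0,[1.97,0.36,0],0],[0,[1.97,0.36,0],0],[0,[1.97,0.36,0],0]])

```text
time_s: 4.37
tool_pos: [463.8, 83.1, 51.2]
eef_rot: [1.616, 1.57, -2.912]
wrist_force: [-1.1, -1.9, 0.3]
opening: 0.2
```

Emit:
apply_moves(moves=[[0,[1.97,0.36,0],0],[0,[1.97,0.36,0],0],[0,[1.97,0.36,0],0],[0,[1.97,0.36,0],0],[0,[1.97,0.36,0],0],[0,[1.97,0.36,0],0],[0,[1.97,0.36,0],0],[0,[1.97,0.36,0],0],[0,[1.97,0.36,0],0],[0,[1.97,0.36,0],0]])

```text
time_s: 5.2
tool_pos: [483.8, 86.8, 51.2]
eef_rot: [1.822, 1.571, -2.706]
wrist_force: [-1.0, -0.6, 0.0]
opening: -0.1
```

Emit:
apply_moves(moves=[[0,[1.97,0.36,0],0],[0,[1.97,0.36,0],0],[0,[1.97,0.36,0],0],[0,[1.97,0.36,0],0],[0,[1.97,0.36,0],0],[0,[1.97,0.36,0],0],[0,[1.97,0.36,0],0],[0,[1.97,0.36,0],0],[0,[1.97,0.36,0],0],[0,[1.97,0.36,0],0]])

```text
time_s: 6.03
tool_pos: [503.5, 90.4, 51.2]
eef_rot: [1.635, 1.571, -2.893]
wrist_force: [-0.9, -1.5, -1.3]
opening: -0.0
```

```bash
python3 - <<'E'
from plant import get_image,get_obs
import cv2
t=get_image("top")[125:310,190:330]; s=get_image("scene")[170:290,180:390]
t=cv2.resize(t,None,fx=2.2,fy=2.2,interpolation=3); s=cv2.resize(s,None,fx=2.3,fy=2.3,interpolation=3)
import numpy as np
h=max(len(t),len(s));f=lambda a:np.pad(a,((0,h-len(a)),(0,0),(0,0)))
cv2.imwrite("pics/b2.png",cv2.convertScaleAbs(np.hstack([f(t),f(s)]),alpha=1.3))
o=get_obs();print(o["wrist_force"],o["tool_pos"])
E
```

```text
[-0.29261552 -0.77202794 -0.1885375 ] [504.14027379  90.5902612   51.45075743]
```

View pics/b2.png

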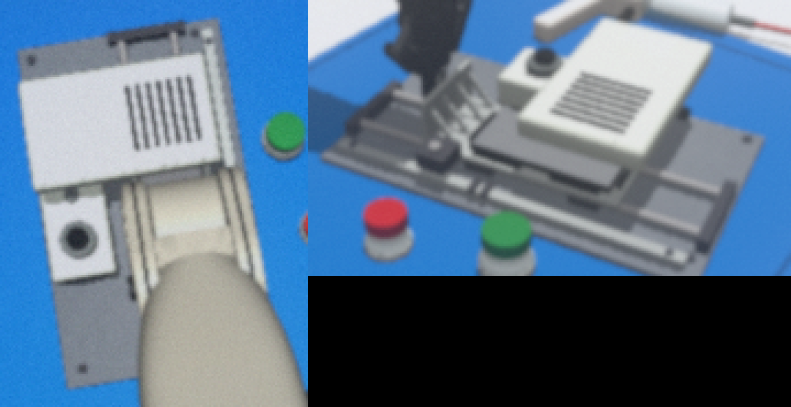

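The tray has moved: the ball block is at about (437,152) and the pins at (480,188), leaving roughly 41–47 mm to go.

Emit:
apply_moves(moves=[[0,[1.77,0.32,0],0],[0,[1.77,0.32,0],0],[0,[1.77,0.32,0],0],[0,[1.77,0.32,0],0],[0,[1.77,0.32,0],0],[0,[1.77,0.32,0],0],[0,[1.77,0.32,0],0],[0,[1.77,0.32,0],0],[0,[1.77,0.32,0],0],[0,[1.77,0.32,0],0]])

```text
time_s: 6.97
tool_pos: [521.4, 93.7, 51.4]
eef_rot: [-1.003, 1.57, 0.752]
wrist_force: [-1.9, -0.0, 1.8]
opening: -0.1
```

Emit:
apply_moves(moves=[[0,[0.49,0.09,0],0],[0,[0.49,0.09,0],0],[0,[0.49,0.09,0],0],[0,[0.49,0.09,0],0],[0,[0.49,0.09,0],0],[0,[0.49,0.09,0],0],[0,[0.49,0.09,0],0],[0,[0.49,0.09,0],0],[0,[0.49,0.09,0],0],[0,[0.49,0.09,0],0]])

```text
time_s: 7.8
tool_pos: [526.0, 94.5, 51.3]
eef_rot: [1.743, 1.571, -2.785]
wrist_force: [-1.0, -0.1, 0.5]
opening: -0.1
```

Emit:
apply_moves(moves=[[0,[0.39,0.07,0],0],[0,[0.39,0.07,0],0],[0,[0.39,0.07,0],0],[0,[0.39,0.07,0],0],[0,[0.39,0.07,0],0],[0,[0.39,0.07,0],0],[0,[0.39,0.07,0],0],[0,[0.39,0.07,0],0],[0,[0.39,0.07,0],0],[0,[0.39,0.07,0],0]])

```text
time_s: 8.63
tool_pos: [529.9, 95.2, 51.3]
eef_rot: [1.078, 1.571, 2.833]
wrist_force: [-1.6, -0.5, 0.8]
opening: -0.2
```

Emit:
apply_moves(moves=[[0,[0.39,0.07,0],0],[0,[0.39,0.07,0],0],[0,[0.39,0.07,0],0],[0,[0.39,0.07,0],0],[0,[0.39,0.07,0],0],[0,[0.39,0.07,0],0],[0,[0.39,0.07,0],0],[0,[0.39,0.07,0],0],[0,[0.39,0.07,0],0],[0,[0.39,0.07,0],0]])

```text
time_s: 9.47
tool_pos: [533.8, 95.9, 51.3]
eef_rot: [0.195, 1.571, 1.95]
wrist_force: [-1.5, 0.4, 0.9]
opening: -0.3
```

Now 2 mm per call, one call at a time.

Emit:
apply_moves(moves=[[0,[0.25,0.05,0],0],[0,[0.25,0.05,0],0],[0,[0.25,0.05,0],0],[0,[0.25,0.05,0],0],[0,[0.25,0.05,0],0],[0,[0.25,0.05,0],0],[0,[0.25,0.05,0],0],[0,[0.25,0.05,0],0],[0,[0.25,0.05,0],0],[0,[0.25,0.05,0],0]])

```text
time_s: 10.3
tool_pos: [536.3, 96.3, 51.3]
eef_rot: [2.792, 1.571, -1.737]
wrist_force: [-2.1, 0.4, 1.3]
opening: 0.1
```

Emit:
apply_moves(moves=[[0,[0.25,0.05,0],0],[0,[0.25,0.05,0],0],[0,[0.25,0.05,0],0],[0,[0.25,0.05,0],0],[0,[0.25,0.05,0],0],[0,[0.25,0.05,0],0],[0,[0.25,0.05,0],0],[0,[0.25,0.05,0],0],[0,[0.25,0.05,0],0],[0,[0.25,0.05,0],0]])

```text
time_s: 11.13
tool_pos: [538.8, 96.8, 51.3]
eef_rot: [2.806, 1.571, -1.723]
wrist_force: [-1.6, -1.3, 1.2]
opening: -0.2
```

Emit:
apply_moves(moves=[[0,[0.25,0.05,0],0],[0,[0.25,0.05,0],0],[0,[0.25,0.05,0],0],[0,[0.25,0.05,0],0],[0,[0.25,0.05,0],0],[0,[0.25,0.05,0],0],[0,[0.25,0.05,0],0],[0,[0.25,0.05,0],0],[0,[0.25,0.05,0],0],[0,[0.25,0.05,0],0]])

```text
time_s: 11.97
tool_pos: [539.7, 97.0, 51.3]
eef_rot: [1.626, 1.568, -2.903]
wrist_force: [-7.4, -1.0, 7.3]
opening: 0.1
```

The ramp has started, about 13 mm short of the stop. I'll continue in small steps.

Emit:
apply_moves(moves=[[0,[0.25,0.05,0],0],[0,[0.25,0.05,0],0],[0,[0.25,0.05,0],0],[0,[0.25,0.05,0],0],[0,[0.25,0.05,0],0],[0,[0.25,0.05,0],0],[0,[0.25,0.05,0],0],[0,[0.25,0.05,0],0],[0,[0.25,0.05,0],0],[0,[0.25,0.05,0],0]])

```text
time_s: 12.8
tool_pos: [544.0, 97.8, 51.3]
eef_rot: [-2.291, 1.57, -0.536]
wrist_force: [-2.8, -2.5, 2.3]
opening: -0.2
```

Emit:
apply_moves(moves=[[0,[0.2,0.04,0],0],[0,[0.2,0.04,0],0],[0,[0.2,0.04,0],0],[0,[0.2,0.04,0],0],[0,[0.2,0.04,0],0],[0,[0.2,0.04,0],0],[0,[0.2,0.04,0],0],[0,[0.2,0.04,0],0],[0,[0.2,0.04,0],0],[0,[0.2,0.04,0],0]])

```text
time_s: 13.63
tool_pos: [546.0, 98.5, 51.3]
eef_rot: [-0.859, 1.57, 0.896]
wrist_force: [-0.4, -0.8, -0.6]
opening: 0.0
```

Force is down to zero, so I'll look for whether the tray has jumped.

```bash
cat >look.py <<'E'
import sys
from plant import get_image,get_obs
import cv2
s=get_image("scene");cv2.imwrite(f"pics/raw{sys.argv[1]}.png",s)
cv2.imwrite(f"pics/z{sys.argv[1]}.png",cv2.convertScaleAbs(cv2.resize(s[185:285,200:330],None,fx=6,fy=6,interpolation=2),alpha=1.4))
o=get_obs();print(o["wrist_force"],o["tool_pos"])
E
python3 look.py 3
```

```text
[-0.88173389  0.33132663 -0.36589877] [546.13319503  98.53855819  51.33476125]
```

View pics/z3.png

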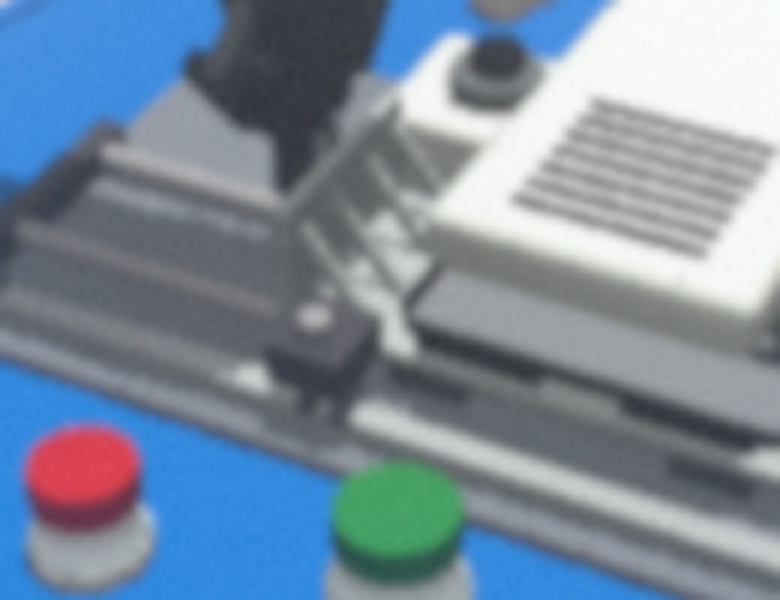

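The block at (322,345) now sits right over the pins at (305–340,410). I'll compare with the predicted plate corner.

```bash
python3 - <<'E'
from fit import *
for s in(13,6.5,0,-6.5):
    n=175-s
    print(s,((proj("scene",W(q,[(n-120,-45,78),(n-120,45,78),(n-90,-65,25),(n-90,-65,45)]))-[200,185])*6).round().tolist())
print("pins",((proj("scene",W(q,[(85,-65,25),(74.5,-65,25),(95.5,-65,25)]))-[200,185])*6).round().tolist())
t=np.array([546.1,98.5]);c,s=np.cos(q[2]),np.sin(q[2]);print(np.array([[c,s],[-s,c]])@(t-q[:2]))
E
```

```text
13 [[248.0, 203.0], [367.0, 82.0], [298.0, 374.0], [296.0, 331.0]]
6.5 [[263.0, 208.0], [382.0, 86.0], [314.0, 379.0], [312.0, 336.0]]
0 [[279.0, 213.0], [397.0, 90.0], [330.0, 385.0], [328.0, 341.0]]
-6.5 [[295.0, 218.0], [412.0, 94.0], [346.0, 390.0], [344.0, 346.0]]
pins [[330.0, 385.0], [304.0, 376.0], [355.0, 393.0]]
[39.43833859  1.10546228]
```

Emit:
apply_moves(moves=[[0,[-5,-0.9,0],0],[0,[-10,-1.8,0],0],[0,[-10,-1.8,0],0],[0,[-10,-1.8,0],0],[0,[-10,-1.8,10],0],[0,[-10,-1.8,20],0],[0,[0,0,25],0],[0,[0,0,25],0],[0,[0,0,25],0],[0,[0,0,25],0]])

```text
time_s: 14.52
tool_pos: [490.5, 88.6, 182.8]
eef_rot: [-1.127, 1.57, 0.629]
wrist_force: [1.0, 0.0, 0.1]
opening: 0.2
```

Emit:
apply_moves(moves=[[0,[-5,25,0],0],[0,[-5,25,0],0],[0,[-5,25,0],0],[0,[-5,25,0],0],[0,[-5,25,0],0],[0,[-5,25,0],0],[0,[-5,20,0],0],[0,[0,0,0],0],[0,[0,0,0],0],[0,[0,0,0],0]])

```text
time_s: 15.35
tool_pos: [455.7, 258.0, 181.3]
eef_rot: [-2.872, 1.571, -1.117]
wrist_force: [-0.1, -0.5, 0.3]
opening: -0.0
```

```bash
python3 look.py 4; python3 - <<'E'
from plant import get_image
import cv2,numpy as np
t=get_image("top");cv2.imwrite("pics/rawt4.png",t)
t=cv2.resize(t[125:310,190:330],None,fx=3.2,fy=3.2,interpolation=3)
s=cv2.resize(cv2.imread("pics/z4.png")[:,:600],None,fx=.55,fy=.55)
s=np.pad(s,((0,592-len(s)),(0,0),(0,0)))
cv2.imwrite("pics/b4.png",np.hstack([cv2.convertScaleAbs(t,alpha=1.3),s]))
from fit import *
for s in(13,6.5,0,-6.5):
    n=175-s
    print(s,crop("top",proj("top",W(q,[(n-120,45,78),(n-120,-45,78),(n-90,-65,25),(n-90,-65,45)]))).round().tolist())
E
```

```text
[ 0.52986071 -0.17159472 -0.90510028] [455.82158886 257.66549521 181.31705143]
13 [[205.0, 359.0], [327.0, 338.0], [344.0, 304.0], [345.0, 300.0]]
6.5 [[203.0, 350.0], [325.0, 329.0], [342.0, 296.0], [343.0, 292.0]]
0 [[202.0, 341.0], [324.0, 321.0], [341.0, 288.0], [342.0, 283.0]]
-6.5 [[200.0, 332.0], [322.0, 312.0], [339.0, 280.0], [340.0, 275.0]]
```

View pics/b4.png

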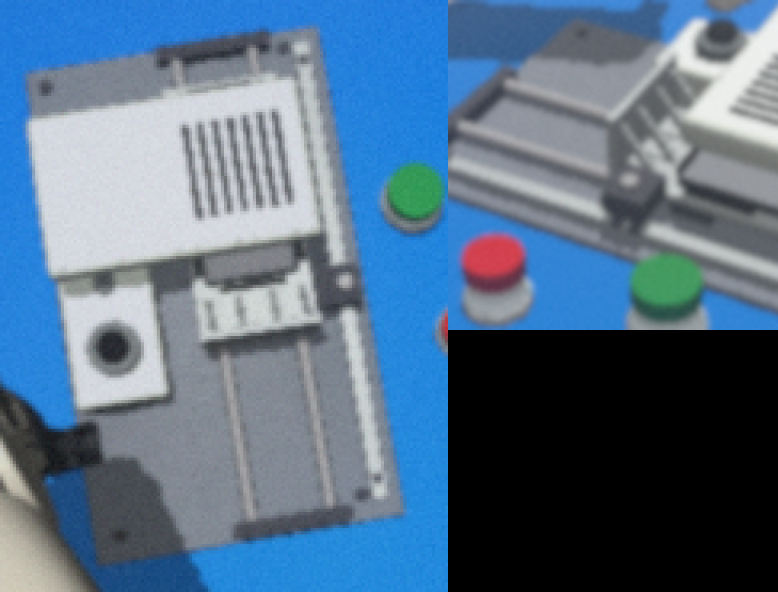

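The tray is in its stop: the rear plate is at (203,345)–(324,323) where (202,341)–(324,321) was predicted, and the block is at (342,285) over the pins. The phone sits in its nest and the jars haven't moved. Next is the button.

Emit:
apply_moves(moves=[[0,[12,-6,0],0],[0,[12,-6,0],0],[0,[12,-6,0],0],[0,[12,-6,0],0],[0,[12,-6,-10],0],[0,[12,-6,-20],0],[0,[12,-6,-20],0],[0,[11.7,-5.4,-20],0],[0,[0,0,-15],0],[0,[0,0,-5],0]])

```text
time_s: 16.28
tool_pos: [550.8, 208.8, 87.1]
eef_rot: [1.763, 1.565, -2.767]
wrist_force: [-1.8, -1.3, -0.4]
opening: -0.7
```

Emit:
apply_moves(moves=[[0,[0,0,-5],0],[0,[0,0,-5],0],[0,[0,0,-3],0],[0,[0,0,-2],0],[0,[0,0,-2],0],[0,[0,0,-2],0],[0,[0,0,-1],0],[0,[0,0,-1],0],[0,[0,0,-1],0],[0,[0,0,0],0]])

```text
time_s: 17.12
tool_pos: [551.4, 211.0, 69.2]
eef_rot: [1.711, 1.571, -2.817]
wrist_force: [-0.2, -0.1, 0.8]
opening: 0.2
```

```bash
python3 look.py 5
```

```text
[-0.04824547 -0.63425475 -0.49029646] [551.47464747 210.96269514  69.31974771]
```

View pics/z5.png

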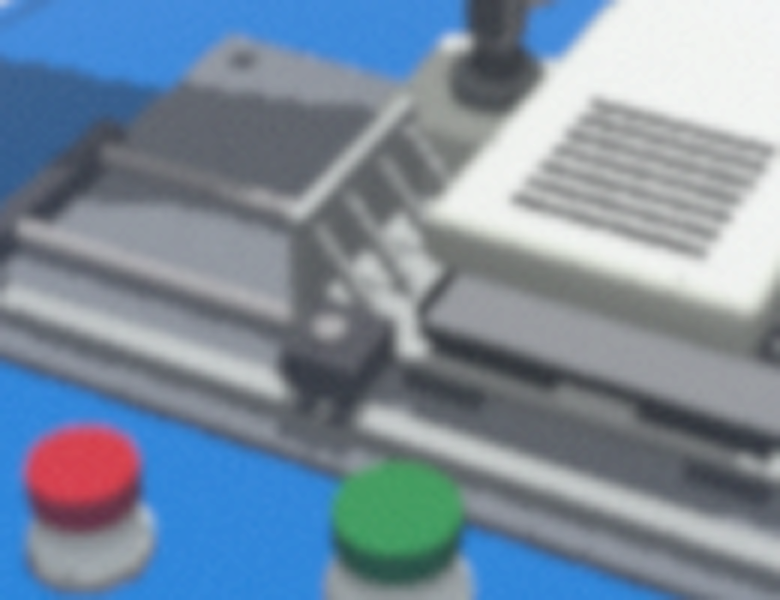

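The tip is centred over the button at about (495,70). The block has shifted about 16 px (about 6.5 mm) since the earlier scene view, which matches the jump into the stop, and the top view agrees. Now I'll press.

Emit:
apply_moves(moves=[[0,[0,0,-1],0],[0,[0,0,-1],0],[0,[0,0,-1],0],[0,[0,0,-1],0],[0,[0,0,-1],0],[0,[0,0,-1],0],[0,[0,0,-1],0],[0,[0,0,-0.5],0],[0,[0,0,0],0],[0,[0,0,0],0]])

```text
time_s: 18.0
tool_pos: [551.6, 211.0, 62.0]
eef_rot: [-1.328, 1.571, 0.427]
wrist_force: [-1.3, 0.4, 4.2]
opening: -0.2
```

Emit:
apply_moves(moves=[[0,[0,0,-0.5],0],[0,[0,0,-0.5],0],[0,[0,0,-0.5],0],[0,[0,0,-0.5],0],[0,[0,0,0],0],[0,[0,0,0],0],[0,[0,0,0],0],[0,[0,0,0],0],[0,[0,0,0],0],[0,[0,0,0],0]])

```text
time_s: 18.83
tool_pos: [551.6, 211.0, 60.1]
eef_rot: [-1.554, 1.571, 0.201]
wrist_force: [-1.5, -1.5, 5.2]
opening: 0.3
```

Emit:
apply_moves(moves=[[0,[0,0,-0.5],0],[0,[0,0,-0.5],0],[0,[0,0,0],0],[0,[0,0,0],0],[0,[0,0,0],0],[0,[0,0,0],0],[0,[0,0,0],0],[0,[0,0,0],0],[0,[0,0,0],0],[0,[0,0,0],0]])

```text
time_s: 19.67
tool_pos: [551.6, 211.0, 60.0]
eef_rot: [-1.415, 1.57, 0.341]
wrist_force: [-3.6, -1.7, 11.1]
opening: -0.1
```

It's fully down: the position is stuck at 60.0 and the force jumped to 11 N. I'll let go and back away.

Emit:
apply_moves(moves=[[0,[0,0,2],0],[0,[0,0,3],0],[0,[0,0,5],0],[0,[0,0,10],0],[0,[0,0,20],0],[0,[0,0,20],0],[0,[-10,5,20],0],[0,[-20,10,20],0],[0,[-20,10,10],0],[0,[-20,10,0],0]])

```text
time_s: 20.5
tool_pos: [482.6, 247.0, 172.1]
eef_rot: [-1.256, 1.565, 0.498]
wrist_force: [0.1, 0.4, -0.4]
opening: -0.1
```

Emit:
apply_moves(moves=[[0,[-20,10,0],0],[0,[-20,10,0],0],[0,[-10,5,0],0],[0,[0,0,0],0],[0,[0,0,0],0],[0,[0,0,0],0],[0,[0,0,0],0],[0,[0,0,0],0],[0,[0,0,0],0],[0,[0,0,0],0]])

```text
time_s: 21.33
tool_pos: [431.9, 270.6, 168.6]
eef_rot: [2.332, 1.57, -2.197]
wrist_force: [-0.7, 0.3, -0.5]
opening: 0.3
```

```bash
python3 look.py 6; python3 - <<'E'
from plant import get_image
import cv2,numpy as np
t=get_image("top")
f=lambda a:cv2.convertScaleAbs(cv2.resize(a[205:295,205:310],None,fx=3.8,fy=3.8,interpolation=3),alpha=1.3)
s=cv2.resize(cv2.imread("pics/z6.png")[:,:600],(399,399));a=f(t);
h=max(len(a),len(s));p=lambda a:np.pad(a,((0,h-len(a)),(0,0),(0,0)))
cv2.imwrite("pics/b6.png",np.hstack([p(a),p(s)]))
d=cv2.absdiff(cv2.GaussianBlur(t,(5,5),0),cv2.GaussianBlur(cv2.imread("pics/rawt4.png"),(5,5),0))
print("diff tray",d[205:240,250:305].max(),"jars",d[170:245,305:350].max())
E
```

```text
[1.02088384 0.33407853 0.36855498] [431.81790683 270.70387454 168.64822064]
diff tray 4 jars 5
```

View pics/b6.png

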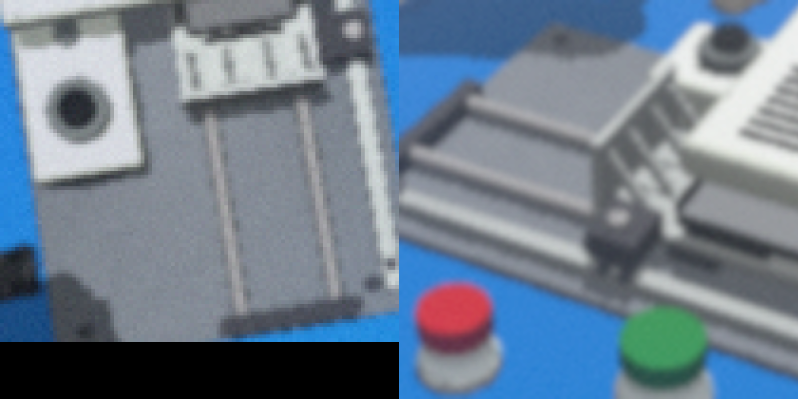

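The button is back up at (78,107) in the left crop. The tray hasn't moved, with its block at (347,30) over the pins, and the jars are in place. Handing in.

```bash
python3 -c "
from plant import manip
print(manip.finish_job())"
```

```text
the job is handed in; nothing more can be done
None
```

I pushed the tray about 97 mm along the rail with the shut fingertips until it clicked into its stop under the lamp. Then I pressed the start button fully down, let go and backed the arm clear. I handed it in at about 21 s; no verdict is reported.

- **Tray at the stop:** The push rose to about 7 N along the rail roughly 13 mm short, then fell to nothing. The last top view puts the tray within about 2 mm of the stop, with its dark block over the pins. It did not move between the click and the end.
- **Start button:** The tip stopped dead at 60.0 mm while the force rose from 5 to 11 N, so the button was fully down. In the final pictures it is back up.
- **Other things:** The jars had not moved and the phone looked undisturbed in its nest. I did not check the gun's position afterwards, but the arm never came down near it. The robot is touching nothing.

**Disagreements:**
- **Scene camera offset:** It placed the tray about 6 mm farther along than the top camera did. I relied on the top view, which also fits the force readings.
- **Jump not yet visible:** The scene picture taken right after the force dropped still showed the tray about 6 mm short. It was in the stop in the next pictures, after I had backed off.

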